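# Lay a standing tile carton down against the backstop

## Task

One tile carton has been left standing on its end. With the fingers, push it over so that it lies flat with its dark tile face up, then push it along the bench until its short end is flush against the green backstop, square to it like the carton already stocked there. Do not pick it up, and leave the stocked carton, the jar, the tape and the tile offcuts where they are.

Things in the scene. Friction and masses are not known exactly. Their poses are not given: they have to be found in the camera images.
- carton: The carton to lay down: cardboard box 130 x 60 x 180 mm (its x, y, z), about 0.8 kg, standing on its end at the start. Origin: centre of the end it stands on. Its +y face (130 x 180 mm) is the dark marbled tile, which shows as a 12 mm dark edge band from above; the other faces are brown. +z points from the end it stands on to its other end. Lying as wanted, its y axis points up and its centre is 30 mm above the bench; it slides on the bench under about 3 to 8 N.
- carton_center (a point): Centre of that carton, 90 mm along +z from its origin; same axes as the carton.
- backstop: Green steel backstop fixed on the bench, a straight upright bar 50 mm high and 560 mm long. Origin at bench level on its working face, which is the plane y = 0 of its frame and looks along its +y, where the cartons are; x runs along the bar, from -210 to +350 mm. At the start the standing carton is 300 to 360 mm out along +y, its tile face turned away from the bar within about 25 degrees.
- stocked: Slimmer carton of the same kind, 80 mm wide, already lying tile face up with its short end flush against the backstop. Origin: at bench level, middle of the end that touches the bar; it reaches 40 mm to each side along x, 180 mm out along y and is 60 mm high. Leave alone.
- jar: Plastic jar with yellow lid, 66 mm diameter, 90 mm high; origin at centre of its underside. Leave alone.
- tape: Blue roll of tape lying flat, 96 mm outside diameter, 30 mm high; origin at centre of its underside. Leave alone.
- offcuts: Small pile of tile offcuts, 90 x 90 mm, 24 mm high; origin at centre of its underside. Leave alone.
Not all that is in view belongs to the job. What is shaped like the carton but orange, pink or red is not meant.

How it is judged:
On the way, in this order (a step that is already met when the one before it is completed fails the run):
1. the carton lies flat on the bench, dark tile face up (angle between carton's own y axis and vertical below 0.1 rad and height (world z) of carton_center below 0.036 m), for 0.2 s.
2. the lying carton's short end is flush against the backstop (all of step 1 and angle between the x axis of carton and the x axis of backstop, either way round below 0.08 rad and y of carton_center in the frame of backstop between 0.08 and 0.099 m and x of carton_center in the frame of backstop between -0.17 and 0.3 m), for 0.2 s.
At the end, for the whole second after the job is handed in: The carton rests on the bench dark tile face up (within 0.1 rad), its 130 mm end along the backstop (square within 0.08 rad, centre at most 99 mm from the bar's face, i.e. a gap of at most about 9 mm), within the bar's length, at rest (all of step 2 and linear speed of carton below 0.01 m/s and angular speed of carton below 0.05 rad/s); the robot touches nothing.
It fails at once if the carton was lifted or carried instead of pushed (height (world z) of carton_center above 0.115 m or (angle between carton's own y axis and vertical below 0.15 rad and height (world z) of carton_center above 0.06 m) or (angle between carton's own z axis and vertical below 0.15 rad and height (world z) of carton_center above 0.106 m)).
It fails at once if the jar was moved by more than 15 mm or tipped (distance of jar from where it was at the start of the episode above 0.015 m or angle between jar's own z axis and vertical above 0.3 rad).
It fails at once if the tape roll was moved by more than 15 mm or tipped (distance of tape from where it was at the start of the episode above 0.015 m or angle between tape's own z axis and vertical above 0.3 rad).
It fails at once if the tile offcuts was moved by more than 15 mm or tipped (distance of offcuts from where it was at the start of the episode above 0.015 m or angle between offcuts's own z axis and vertical above 0.3 rad).
It fails at once if the carton already stocked was moved by more than 15 mm or tipped (distance of stocked from where it was at the start of the episode above 0.015 m or angle between stocked's own z axis and vertical above 0.3 rad).
It also fails if it takes over 48 s, if anything falls off the work surface, if the arm or the gripper's body presses on something with over 40 N, if the wrist force passes 120 N, or if a joint passes its speed limit or range.

## Robot

A 6-joint arm with a two-finger parallel gripper is mounted at the origin on the work surface. World frame = base frame: x ahead of the robot, y to its left, z up, the work surface at z = 0. Lengths are in m, angles in rad, forces in N, time in s.
With the tool pointing down it reaches from about 0.425 to 1.125 m from the base axis. Payload 14.9 kg.
Tool frame: the origin (TCP) lies midway between the tips of the shut fingers; the grasp point (between the pads) lies 19 mm behind it; z points along the fingers, y is the direction in which the jaws open and shut (so a half turn about z gives the same grasp; the last joint's range is limited). The gripper opens to 91 mm and grips with 3 to 60 N. Pads are 32 mm wide; open, the fingers measure 118 mm over their backs; the gripper's body (76 mm by 178 mm) begins 60 mm behind the grasp point.
Start: joints at [1.247, 0.379, 1.734, -0, 1.028, -0.033], TCP at [0.201, 0.671, 0.214] pointing down, gripper open.
Joint ranges: [-2.77, 2.77], [-0.74, 2.19], [0, 2.66], [-1.06, 4.2], [0.31, 2.87], [-3.08, 3.08]. Speed limits (rad/s): [1.89, 1.89, 2.39, 3.14, 3.14, 3.14].

## Interface

Orientations are given as a unit quaternion [x, y, z, w].
In Python, from workcell import manip gives the robot as it stands.
- The arm moves only by the tool play_rows, never from a script. Its argument "deltas" is one flat list of numbers, 4 for each row, row after row: the shift along the tool's x, y, z each as a share of 2 cm, from -1 to 1, then the turn about the tool's z as a share of pi rad, from -1 to 1. A call has exactly 8 rows; each row shifts and turns the commanded pose from where the row before left it, along the tool's axes as they then stand; what a row does not reach is not made up. A row lasts 1/10 s, in which the tool goes at most 50 mm and 8.59 degrees, less where a joint would pass 70% of its speed; a pose out of reach is approached as far as the arm can. A call with a number of a shift or a turn outside -1 to 1 is refused whole. A call with a gripper value outside its range is refused whole. "hand" is the opening, from -1 (shut) to 1 (fully open), so that 0 is half open, set as the call begins (left out, the last holds). The fingers move at their own pace and stop on an object; "newtons" is the grip in N (left out, the last holds). Time passes only in rows, so rows that do not move let the fingers close, or fill a call up. It gives the time, the measured TCP pose, the force and the opening at its end, in the units of the state.
- manip.get_obs(): the state, without advancing time (a new reading comes with each control period).
- manip.get_image(name): name is "side" or "top" or "wrist"; returns the picture (480x640x3 uint8, blue, green, red); there is no depth.
- manip.get_calibration(name): a dict with "fovy" (degrees; the focal length in pixels is half the picture's height over the tangent of half this angle, whatever the lens; pixels are square), "cx", "cy" (the principal point, pixels), "R" (3x3) and "t" (3): a world point X has camera coordinates R X + t. Camera axes: x right, y down, z forward; pixel columns grow to the right and rows downward; lengths in m; the calibration is good to about 2 mm. A picture is of the moment at which its call begins: read the wrist's pose just before it. get_calibration takes no time and is no camera call; for the wrist camera it gives the pose at the moment of the call.
- manip.sign_off(): hands the job in, once; it reports no verdict.
The state is a dict: "time": time; "joint_positions": joint angles; "joint_velocities": joint speeds; "joint_efforts": joint torques, N m; "tcp_pos": TCP position; "tool_rot": TCP orientation; "wrist_force": force on the tool from outside, world axes, zero at the start; "moment": the same for the moment, N m; "grip_width": opening from 0.0 (shut) to 1.0 (fully open).
Only numpy, scipy, OpenCV 4.12 (cv2) and the standard library are available. Lean on these libraries where they do the work, as an engineer would, in place of code of your own. Each camera call takes 0.05 s, during which the arm holds its last target. There are 200 camera calls.

## Working session

There is one attempt and no reset: what is moved stays moved. The work goes in short steps, Python scripts to look and compute and a tool call to move; the robot and the scene stay as the last step left them, time stands still between calls to the robot, and variables do not carry over. Pictures are saved under pics/ and viewed, about 8 in all and at most 12, crops included, and the job is handed in when it is done.

Besides the shell and the picture viewer there is one more tool, called after "Call:" as a command line: name --argument value ..., lists and objects as JSON in quotes. play_rows: Moves the arm, as the interface text tells. Its arguments: {"type":"object","properties":{"deltas":{"type":"array"},"hand":{"type":"number"},"newtons":{"type":"number"}},"required":["deltas"]}

```bash
mkdir -p pics; ls; python3 - <<'E'
from workcell import manip
import cv2,numpy as np
for n in("side","top"):
    im=manip.get_image(n);cv2.imwrite(f"pics/{n}0.png",im);c=manip.get_calibration(n)
    print(n,{k:np.round(v,4).tolist() for k,v in c.items()})
o=manip.get_obs();print({k:np.round(v,3).tolist() for k,v in o.items()})
E
```

```text
pics
side {'fovy': 56.574, 'cx': 318.7182, 'cy': 234.8161, 'R': [[0.9963, -0.0864, 0.0026], [-0.0417, -0.5068, -0.8611], [0.0758, 0.8577, -0.5085]], 't': [-0.5028, 0.1153, 1.0722]}
top {'fovy': 49.0764, 'cx': 320.1528, 'cy': 242.1692, 'R': [[-0.0068, -0.9999, -0.0087], [-0.9992, 0.0072, -0.0387], [0.0387, 0.0084, -0.9992]], 't': [0.0219, 0.4978, 1.429]}
{'time': 0.1, 'joint_positions': [1.247, 0.379, 1.735, 0.0, 1.029, -0.033], 'joint_velocities': [-0.001, -0.001, -0.002, -0.0, -0.0, -0.001], 'joint_efforts': [0.0, -76.504, -43.529, 0.065, 0.04, -0.0], 'tcp_pos': [0.201, 0.67, 0.213], 'tool_rot': [0.145, 0.989, -0.0, -0.0], 'wrist_force': [-0.171, -0.268, -0.024], 'moment': [-0.037, -0.026, 0.022], 'grip_width': 1.0}
```

View pics/top0.png

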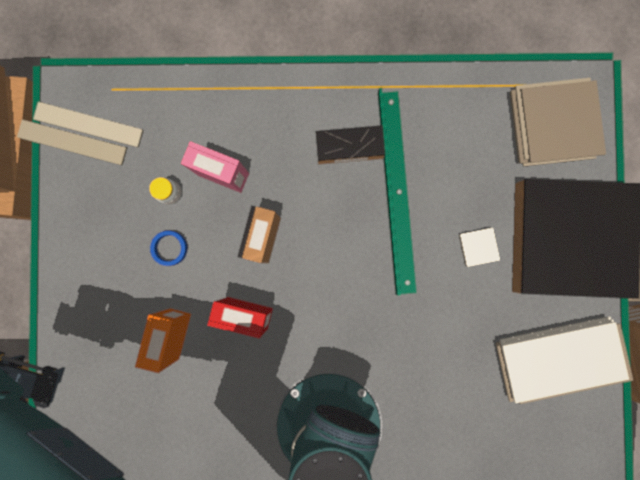

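View pics/side0.png

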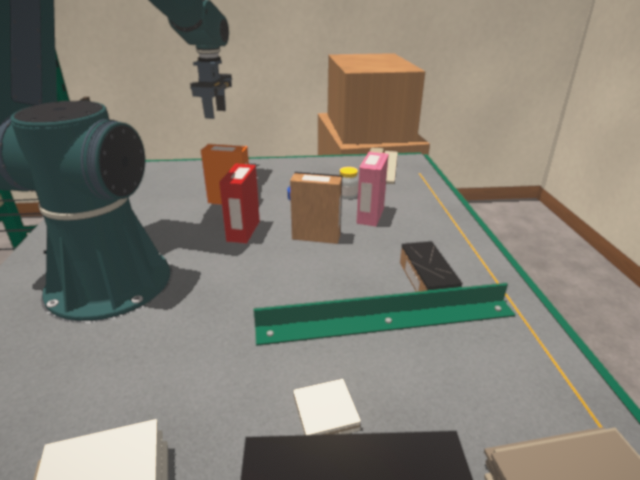

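The top view shows four carton-like boxes: brown (260,235), pink (215,165), red (240,317) and orange (163,340). Only the brown one has the right colour, and it stands out from the bar (390,190). Next I'll confirm it in a crop and measure.

```bash
cat > h.py <<'E'
import numpy as np,cv2
from workcell import manip
def ray(n,uv,z,c=None):
    c=c or manip.get_calibration(n);R=np.array(c["R"]);t=np.array(c["t"]);f=240/np.tan(np.radians(c["fovy"])/2)
    C=-R.T@t;d=R.T@np.array([(uv[0]-c["cx"])/f,(uv[1]-c["cy"])/f,1]);return C+d*(z-C[2])/d[2]
def proj(n,X,c=None):
    c=c or manip.get_calibration(n);p=np.array(c["R"])@X+np.array(c["t"]);f=240/np.tan(np.radians(c["fovy"])/2)
    return np.array([c["cx"]+f*p[0]/p[2],c["cy"]+f*p[1]/p[2]])
E
python3 - <<'E'
from h import *
im=cv2.imread("pics/top0.png");s=cv2.imread("pics/side0.png")
a=cv2.resize(im[190:275,225:295],None,fx=6,fy=6,interpolation=cv2.INTER_CUBIC)
b=cv2.resize(s[165:250,280:350],None,fx=5,fy=5,interpolation=cv2.INTER_CUBIC)
b=cv2.copyMakeBorder(b,0,a.shape[0]-b.shape[0],0,0,cv2.BORDER_CONSTANT)
cv2.imwrite("pics/crop.png",np.hstack([a,b]))
hsv=cv2.cvtColor(im,cv2.COLOR_BGR2HSV)
m=cv2.inRange(hsv,(70,120,40),(90,255,255));m[:,:360]=0;m[:,430:]=0;m[:80]=0
k=max(cv2.findContours(m,0,1)[0],key=cv2.contourArea);bx=cv2.boxPoints(cv2.minAreaRect(k));print("bar px",bx.round(1).tolist())
# left edge (=working face top edge), row-wise
rows=np.arange(170,285,5);cols=[np.where(m[r])[0].min() for r in rows]
p=np.polyfit(rows,cols,1);print("face line col=",p)
for r in(95,290):print("z.05",ray("top",(np.polyval(p,r)-.5,r),.05).round(3),"z0",ray("top",(np.polyval(p,r)-.5,r),0).round(3))
for nm,lo,hi in(("jar",(22,150,120),(35,255,255)),("tape",(105,120,60),(125,255,255))):
    m=cv2.inRange(hsv,lo,hi);m[:,:100]=0;k=max(cv2.findContours(m,0,1)[0],key=cv2.contourArea);r=cv2.minEnclosingCircle(k);print(nm,r,ray("top",r[0],.09 if nm=="jar" else .03).round(3))
E
```

```text
bar px [[377.29998779296875, 89.19999694824219], [396.8999938964844, 87.5], [415.70001220703125, 292.5], [396.0, 294.29998779296875]]
face line col= [9.05138340e-02 3.69982213e+02]
z.05 [ 0.891 -0.14   0.05 ] z0 [ 0.907 -0.145  0.   ]
z.05 [ 0.368 -0.181  0.05 ] z0 [ 0.366 -0.188  0.   ]
jar ((160.5, 188.0), 11.236202239990234) [0.639 0.432 0.09 ]
tape ((168.2058868408203, 247.9705810546875), 18.231828689575195) [0.484 0.429 0.03 ]
```

View pics/crop.png

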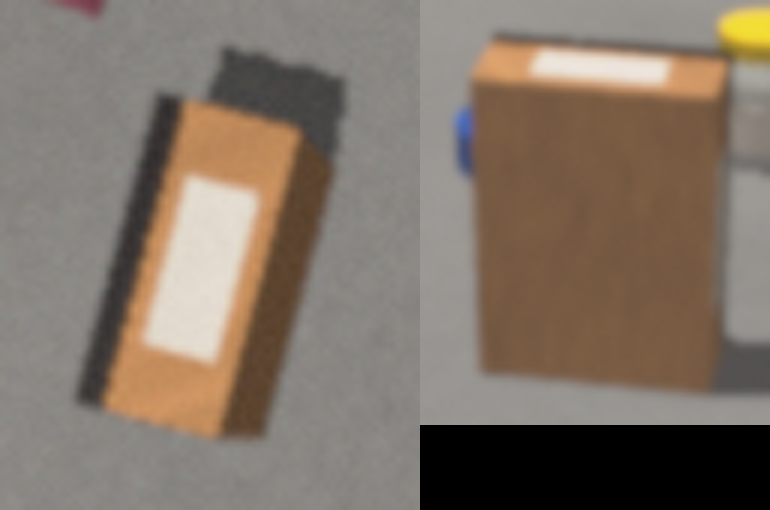

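The crop confirms it: a brown carton with its dark band on the left (away from the bar), band corners at about (251,205) and (238,257), and the opposite corners at about (275,212) and (262,263). In the side view its bar-facing side is plain brown.

```bash
python3 - <<'E'
from h import *
P=[(158,93),(78,402),(222,438),(302,130)]
W=[]
for p in P:
    uv=(p[0]/6+225-.4,p[1]/6+190-.4);W.append(ray("top",uv,.18)[:2]);print(np.array(uv).round(1),W[-1].round(3))
W=np.array(W)
print("long",np.linalg.norm(W[0]-W[1]),np.linalg.norm(W[2]-W[3]),"short",np.linalg.norm(W[0]-W[3]),np.linalg.norm(W[1]-W[2]))
c=W.mean(0);d=W[0]-W[1]+W[3]-W[2];a=np.degrees(np.arctan2(d[1],d[0]))
bd=np.array([.541,.043]);bd/=np.linalg.norm(bd);n=np.array([-bd[1],bd[0]]);B=np.array([.366,-.188])
print("centre",c,"long ang",a,"bar ang",np.degrees(np.arctan2(bd[1],bd[0])),"dist",(c-B)@n,"along",(c-B)@bd)
# height check by two views: side-image corners of top: near-left (474,82)/5.. and bottom-left
for p,z in(((474,80),.18),((725,97),.18),((482,372),0),((714,390),0)):
    uv=((p[0]-420)/5+280-.4,p[1]/5+165-.4);print("side",z,ray("side",uv,z).round(3))
E
```

```text
[250.9 205.1] [0.582 0.184]
[237.6 256.6] [0.458 0.216]
[261.6 262.6] [0.443 0.159]
[274.9 211.3] [0.567 0.126]
long 0.12862664678645527 0.12812767749946957 short 0.06013202905877059 0.05981686253663687
centre [0.51262819 0.17123142] long ang -14.674654718054352 bar ang 4.544454621062324 dist 0.3464843254587907 along 0.17463004323236364
side 0.18 [0.445 0.162 0.18 ]
side 0.18 [0.571 0.13  0.18 ]
side 0 [0.444 0.168 0.   ]
side 0 [0.571 0.138 0.   ]
```

Both views agree to within about 5 mm: the carton centre is (0.513, 0.171), its height is 180 mm and its long axis is at -14.7°. The bar is at +4.5°. Next I'll plan the approach on the tile side.

```bash
cat >> h.py <<'E'
def rows(tgt,yaw,N=None):
    """rows (multiples of 8) to bring TCP to tgt with tool-x world angle yaw (deg)"""
    o=manip.get_obs();p=np.array(o["tcp_pos"]);q=o["tool_rot"]
    a=np.arctan2(2*q[0]*q[1],q[0]**2-q[1]**2);d=np.array(tgt)-p
    dy=(np.radians(yaw)-a+np.pi)%(2*np.pi)-np.pi
    N=N or int(8*np.ceil(max(np.abs(d).max()*1.25/.02,abs(np.degrees(dy))/8.5,1)/8))
    out=[]
    for i in range(N):
        x=np.array([np.cos(a),np.sin(a),0]);y=np.array([np.sin(a),-np.cos(a),0]);s=d/N/.02
        r=[s@x,s@y,-s[2],-dy/N/np.pi];out+=[round(v,3) for v in r];a+=dy/N
    print("at",p.round(3),np.degrees(a).round(1),"d",d.round(3),"rows",N)
    for i in range(0,N,8):print(out[4*i:4*i+32])
E
python3 -c "
from h import *
rows([.538,.265,.213],75.3)
for uv in((183,165),(240,190),(246,190)):print('pink',ray('top',uv,.18).round(3))"
```

```text
at [0.201 0.67  0.213] 75.3 d [ 0.337 -0.405 -0.   ] rows 32
[np.float64(-0.687), np.float64(-0.456), np.float64(0.001), np.float64(0.015), np.float64(-0.708), np.float64(-0.422), np.float64(0.001), np.float64(0.015), np.float64(-0.727), np.float64(-0.388), np.float64(0.001), np.float64(0.015), np.float64(-0.745), np.float64(-0.352), np.float64(0.001), np.float64(0.015), np.float64(-0.761), np.float64(-0.316), np.float64(0.001), np.float64(0.015), np.float64(-0.775), np.float64(-0.279), np.float64(0.001), np.float64(0.015), np.float64(-0.788), np.float64(-0.242), np.float64(0.001), np.float64(0.015), np.float64(-0.798), np.float64(-0.204), np.float64(0.001), np.float64(0.015)]
[np.float64(-0.807), np.float64(-0.165), np.float64(0.001), np.float64(0.015), np.float64(-0.814), np.float64(-0.126), np.float64(0.001), np.float64(0.015), np.float64(-0.819), np.float64(-0.087), np.float64(0.001), np.float64(0.015), np.float64(-0.823), np.float64(-0.047), np.float64(0.001), np.float64(0.015), np.float64(-0.824), np.float64(-0.008), np.float64(0.001), np.float64(0.015), np.float64(-0.823), np.
[... 810 characters left out ...]
t64(0.015)]
[np.float64(-0.695), np.float64(0.442), np.float64(0.001), np.float64(0.015), np.float64(-0.673), np.float64(0.475), np.float64(0.001), np.float64(0.015), np.float64(-0.65), np.float64(0.507), np.float64(0.001), np.float64(0.015), np.float64(-0.624), np.float64(0.538), np.float64(0.001), np.float64(0.015), np.float64(-0.598), np.float64(0.567), np.float64(0.001), np.float64(0.015), np.float64(-0.57), np.float64(0.595), np.float64(0.001), np.float64(0.015), np.float64(-0.541), np.float64(0.622), np.float64(0.001), np.float64(0.015), np.float64(-0.51), np.float64(0.647), np.float64(0.001), np.float64(0.015)]
pink [0.682 0.349 0.18 ]
pink [0.619 0.211 0.18 ]
pink [0.619 0.196 0.18 ]
```

Call:
play_rows --deltas '[-0.69,-0.46,0,0.015,-0.71,-0.42,0,0.015,-0.73,-0.39,0,0.015,-0.75,-0.35,0,0.015,-0.76,-0.32,0,0.015,-0.78,-0.28,0,0.015,-0.79,-0.24,0,0.015,-0.8,-0.2,0,0.015]' --hand 0

```text
time: 0.9
tcp_pos: [0.2867, 0.5682, 0.214]
tool_rot: [0.33, 0.944, 0.0, 0.0]
wrist_force: [-0.1, 0.4, -0.7]
grip_width: 0.503
```

Call:
play_rows --deltas '[-0.81,-0.17,0,0.015,-0.81,-0.13,0,0.015,-0.82,-0.09,0,0.015,-0.82,-0.05,0,0.015,-0.82,-0.01,0,0.015,-0.82,0.03,0,0.015,-0.82,0.07,0,0.015,-0.82,0.11,0,0.015]'

```text
time: 1.7
tcp_pos: [0.3716, 0.4677, 0.2139]
tool_rot: [0.501, 0.866, -0.0, 0.0]
wrist_force: [-0.3, -0.2, -0.5]
grip_width: 0.499
```

Call:
play_rows --deltas '[-0.81,0.15,0,0.015,-0.8,0.19,0,0.015,-0.79,0.23,0,0.015,-0.78,0.26,0,0.015,-0.77,0.3,0,0.015,-0.75,0.34,0,0.015,-0.73,0.37,0,0.015,-0.72,0.41,0,0.015]'

```text
time: 2.5
tcp_pos: [0.4577, 0.3679, 0.214]
tool_rot: [0.654, 0.757, 0.0, 0.0]
wrist_force: [0.1, -1.2, -0.3]
grip_width: 0.5
```

Call:
play_rows --deltas '[-0.7,0.44,0,0.015,-0.67,0.48,0,0.015,-0.65,0.51,0,0.015,-0.62,0.54,0,0.015,-0.6,0.57,0,0.015,-0.57,0.6,0,0.015,-0.54,0.62,0,0.015,-0.51,0.65,0,0.015]'

```text
time: 3.3
tcp_pos: [0.5449, 0.2687, 0.2139]
tool_rot: [0.784, 0.621, -0.0, -0.0]
wrist_force: [0.6, 1.0, 0.4]
grip_width: 0.496
```

```bash
python3 -c "
from h import *
rows([.538,.265,.15],75.3,8);o=manip.get_obs();print(o['time'],o['wrist_force'],o['grip_width'])"|sed 's/np.float64//g'
```

```text
at [0.545 0.269 0.214] 75.3 d [-0.007 -0.004 -0.064] rows 8
[(-0.032), (-0.036), (0.399), (0.001), (-0.032), (-0.036), (0.399), (0.001), (-0.032), (-0.036), (0.399), (0.001), (-0.033), (-0.036), (0.399), (0.001), (-0.033), (-0.036), (0.399), (0.001), (-0.033), (-0.036), (0.399), (0.001), (-0.033), (-0.036), (0.399), (0.001), (-0.033), (-0.036), (0.399), (0.001)]
3.3 [0.58439352 1.02035672 0.44990391] 0.4959598001619321
```

Call:
play_rows --deltas '[-0.03,-0.04,0.4,0,-0.03,-0.04,0.4,0,-0.03,-0.04,0.4,0,-0.03,-0.04,0.4,0,-0.03,-0.04,0.4,0,-0.03,-0.04,0.4,0,-0.03,-0.04,0.4,0,-0.03,-0.04,0.4,0]'

```text
time: 4.1
tcp_pos: [0.5366, 0.2666, 0.1493]
tool_rot: [0.783, 0.622, 0.0, 0.0]
wrist_force: [-0.6, 0.1, -0.0]
grip_width: 0.504
```

Call:
play_rows --deltas '[-0.3,0,0,0,-0.3,0,0,0,-0.3,0,0,0,-0.3,0,0,0,-0.3,0,0,0,-0.3,0,0,0,-0.3,0,0,0,-0.3,0,0,0]'

```text
time: 4.9
tcp_pos: [0.5257, 0.2193, 0.15]
tool_rot: [0.783, 0.622, 0.0, 0.0]
wrist_force: [0.6, 0.4, 0.3]
grip_width: 0.499
```

Call:
play_rows --deltas '[-0.25,0,0,0,-0.25,0,0,0,-0.25,0,0,0,-0.25,0,0,0,-0.25,0,0,0,-0.25,0,0,0,-0.25,0,0,0,-0.25,0,0,0]'

```text
time: 5.7
tcp_pos: [0.5166, 0.1804, 0.1499]
tool_rot: [0.783, 0.622, -0.0, -0.0]
wrist_force: [0.8, 0.2, -0.7]
grip_width: 0.499
```

```bash
python3 -c "
from h import *
cv2.imwrite('pics/side1.png',manip.get_image('side'));o=manip.get_obs();print(o['time'],o['wrist_force'],o['tcp_pos'])"
```

```text
5.75 [ 0.55119832 -0.07698406  0.02154416] [0.51636713 0.17986046 0.1497938 ]
```

View pics/side1.png

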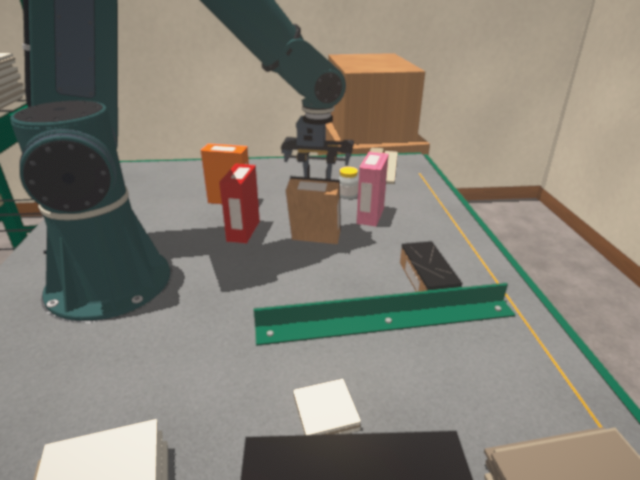

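The picture shows the carton tilting about its bottom edge (still at about (315,240)) with both fingers behind its top (315,180). I'll keep pushing.

Call:
play_rows --deltas '[-0.25,0,0,0,-0.25,0,0,0,-0.25,0,0,0,-0.25,0,0,0,-0.2,0,0,0,-0.2,0,0,0,-0.2,0,0,0,-0.2,0,0,0]'

```text
time: 6.55
tcp_pos: [0.5086, 0.1454, 0.1499]
tool_rot: [0.783, 0.622, 0.0, 0.0]
wrist_force: [-0.9, -0.0, 1.3]
grip_width: 0.5
```

```bash
python3 -c "
from h import *
cv2.imwrite('pics/side2.png',manip.get_image('side')[120:360,160:480]);o=manip.get_obs();print(o['time'],o['wrist_force'],o['tcp_pos'])"
```

```text
6.6 [-0.37361662  0.09821233 -0.55698039] [0.50840656 0.1450721  0.14990623]
```

View pics/side2.png

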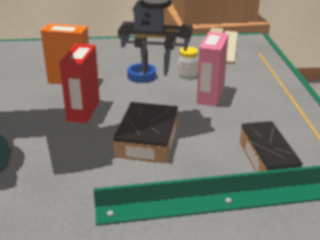

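The carton lies flat, dark tile up. I'll back off and measure it from above.

Call:
play_rows --deltas '[0.5,0,0,0,0.5,0,0,0,0.5,0,0,0,0.5,0,0,0,0.5,0,0,0,0.3,0,0,0,0,0,0,0,0,0,0,0]' --hand 1

```text
time: 7.4
tcp_pos: [0.5212, 0.2003, 0.1498]
tool_rot: [0.783, 0.622, -0.0, -0.0]
wrist_force: [-0.2, 0.1, 0.5]
grip_width: 0.998
```

```bash
python3 - <<'E'
from h import *
im=manip.get_image("top");cv2.imwrite("pics/top1.png",im)
cv2.imwrite("pics/top1c.png",cv2.resize(im[190:310,200:420],None,fx=3.6,fy=3.6,interpolation=cv2.INTER_CUBIC))
print(manip.get_obs()["tcp_pos"])
E
```

```text
[0.52113251 0.20010711 0.14983522]
```

View pics/top1c.png

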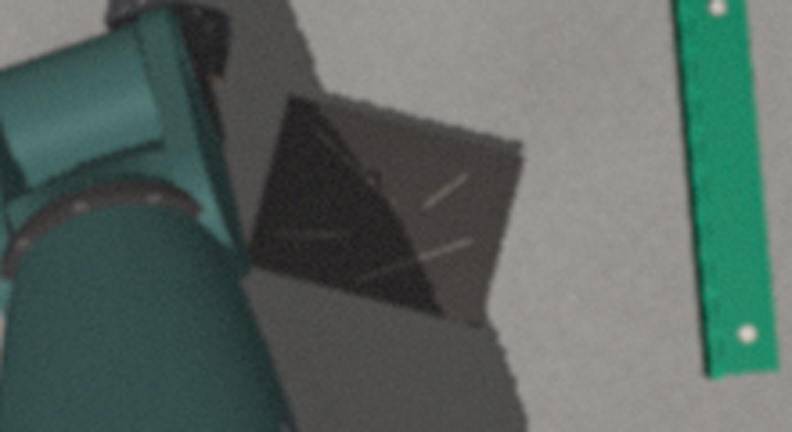

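The carton's corners in the crop are at (290,97), (523,148), (487,325) and (248,268). The bar face runs from (672,0) to (706,378). Next I'll plan an arc followed by a straight push.

```bash
cat > plan.py <<'E'
from h import *
P=np.array([(290,97),(248,268),(487,325),(523,148)])/3.6+[200-.36,190-.36]
W=np.array([ray("top",p,.06)[:2] for p in P])
print(W.round(3).tolist(),[round(float(np.linalg.norm(W[i]-W[j])),3) for i,j in((0,1),(3,2),(0,3),(1,2))])
c=W.mean(0);d=W[3]-W[0]+W[2]-W[1];h=np.arctan2(d[1],d[0])
for p in((672,0),(706,378)):print("bar",ray("top",(p[0]/3.6+199.6,p[1]/3.6+189.6),0).round(3))
bd=np.array([.541,.043]);bd/=np.linalg.norm(bd);n=np.array([-bd[1],bd[0]]);B=np.array([.366,-.188]);hf=np.arctan2(-n[1],-n[0])
L=.106
print("c",c.round(3),"head",np.degrees(h).round(1),"final",np.degrees(hf).round(1),"dist",((c-B)@n).round(3))
# arc over 90 mm then straight
S=.09;K=10;path=[];cc=c.copy()
for i in range(K):
    hm=h+(hf-h)*(i+.5)/K;cc=cc+S/K*np.array([np.cos(hm),np.sin(hm)]);hh=h+(hf-h)*(i+1)/K
    path.append((*(cc-L*np.array([np.cos(hh),np.sin(hh)])),np.degrees(hh)+180))
print("start tcp",(c-L*np.array([np.cos(h),np.sin(h)])).round(3),np.degrees(h)+180)
print("after arc tcp",np.round(path[-1],3),"left to bar",((cc-B)@n-.09).round(3),"along",((cc-B)@bd).round(3))
px,py,a=*(c-L*np.array([np.cos(h),np.sin(h)])),np.degrees(h)+180
for q in path:
    ar=np.radians(a);dx=np.array([q[0]-px,q[1]-py])
    print((dx@[np.cos(ar),np.sin(ar)]/.02).round(2),(dx@[np.sin(ar),-np.cos(ar)]/.02).round(2),0,(-(q[2]-a)/180).round(4));px,py,a=q
b=c-(L+.02)*np.array([np.cos(h),np.sin(h)])
rows([*b,.15],np.degrees(h)+180,8)
E
python3 plan.py|sed 's/np.float64//g'
```

```text
[[0.565, 0.123], [0.439, 0.155], [0.396, -0.02], [0.526, -0.048]] [0.129, 0.132, 0.175, 0.18]
bar [ 0.642 -0.165  0.   ]
bar [ 0.353 -0.188  0.   ]
c [0.481 0.053] head -103.3 final -85.5 dist 0.231
start tcp [0.506 0.156] 76.71057825409582
after arc tcp [4.6600e-01 6.9000e-02 9.4544e+01] left to bar 0.052 along 0.12
-0.45 -0.16 0 -0.0099
-0.45 -0.16 0 -0.0099
-0.45 -0.16 0 -0.0099
-0.45 -0.16 0 -0.0099
-0.45 -0.16 0 -0.0099
-0.45 -0.16 0 -0.0099
-0.45 -0.16 0 -0.0099
-0.45 -0.16 0 -0.0099
-0.45 -0.16 0 -0.0099
-0.45 -0.16 0 -0.0099
at [0.521 0.2   0.15 ] 76.7 d [-0.011 -0.025  0.   ] rows 8
[(-0.167), (-0.03), (-0.001), (0.0), (-0.167), (-0.03), (-0.001), (0.0), (-0.167), (-0.03), (-0.001), (0.0), (-0.167), (-0.03), (-0.001), (0.0), (-0.167), (-0.03), (-0.001), (0.0), (-0.167), (-0.03), (-0.001), (0.0), (-0.167), (-0.03), (-0.001), (0.0), (-0.167), (-0.029), (-0.001), (0.0)]
```

Call:
play_rows --deltas '[0,0,0.78,0,0,0,0.78,0,0,0,0.78,0,0,0,0.78,0,0,0,0.78,0,0,0,0.78,0,0,0,0.78,0,0,0,0.78,0]'

```text
time: 8.25
tcp_pos: [0.5212, 0.2003, 0.0237]
tool_rot: [0.783, 0.622, -0.0, -0.0]
wrist_force: [1.0, 0.3, 0.3]
grip_width: 1.0
```

Call:
play_rows --deltas '[-0.3,-0.03,0,0,-0.3,-0.03,0,0,-0.3,-0.03,0,0,-0.3,-0.03,0,0,-0.3,-0.03,0,0,-0.3,-0.03,0,0,-0.25,-0.03,0,0,-0.2,0,0,0]'

```text
time: 9.05
tcp_pos: [0.507, 0.1572, 0.0253]
tool_rot: [0.783, 0.622, 0.0, -0.0]
wrist_force: [-0.4, 4.6, 1.7]
grip_width: 1.001
```

Call:
play_rows --deltas '[-0.45,-0.16,0,-0.01,-0.45,-0.16,0,-0.01,-0.45,-0.16,0,-0.01,-0.45,-0.16,0,-0.01,-0.45,-0.16,0,-0.01,-0.45,-0.16,0,-0.01,-0.45,-0.16,0,-0.01,-0.45,-0.16,0,-0.01]'

```text
time: 9.85
tcp_pos: [0.4734, 0.0889, 0.0254]
tool_rot: [0.698, 0.716, 0.0, 0.0]
wrist_force: [-0.0, 3.8, 1.8]
grip_width: 0.998
```

Call:
play_rows --deltas '[-0.45,-0.16,0,-0.01,-0.45,-0.16,0,-0.01,-0.3,0,0,0,-0.3,0,0,0,-0.2,0,0,0,0,0,0,0,0,0,0,0,0,0,0,0]'

```text
time: 10.65
tcp_pos: [0.4688, 0.0549, 0.025]
tool_rot: [0.676, 0.737, -0.0, -0.0]
wrist_force: [-0.0, 0.7, 0.3]
grip_width: 1.0
```

```bash
python3 - <<'E'
from h import *
o=manip.get_obs();print(o["time"],o["tcp_pos"],o["wrist_force"])
im=manip.get_image("top");cv2.imwrite("pics/top2.png",im)
cv2.imwrite("pics/top2c.png",cv2.resize(im[190:310,250:420],None,fx=4.5,fy=4.5,interpolation=cv2.INTER_CUBIC))
E
```

```text
10.65 [0.46883689 0.05494998 0.02503218] [-0.04748731  0.74617212  0.27008348]
```

View pics/top2c.png

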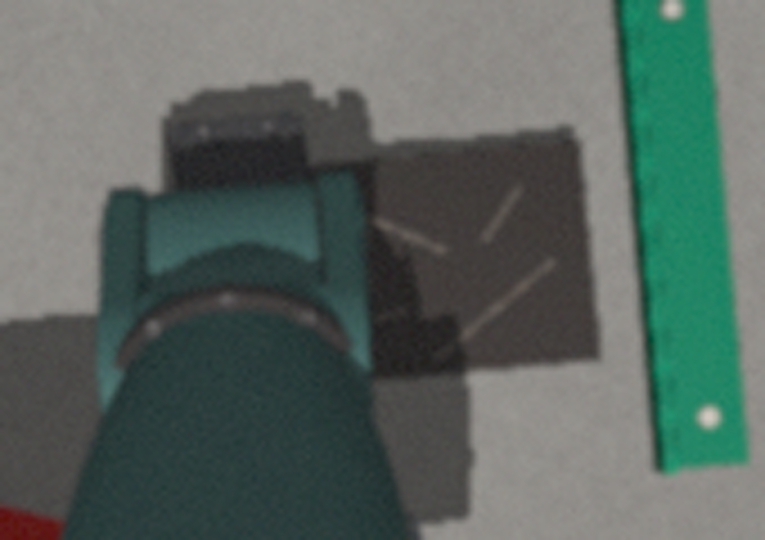

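The carton is nearly square to the bar. Its front corners are at (577,138) and (600,358), and the bar face is at about (632,138) and (652,358).

```bash
python3 - <<'E'
from h import *
f=lambda p,z:ray("top",(p[0]/4.5+250-.4,p[1]/4.5+190-.4),z)[:2]
A,C=f((577,138),.06),f((600,358),.06);D,E=f((620,0),0),f((661,470),0)
b=(D-E)/np.linalg.norm(D-E);n=np.array([-b[1],b[0]]);w=A-C
print(A,C,np.linalg.norm(w),"carton ang",np.degrees(np.arctan2(w[1],w[0])),"bar",np.degrees(np.arctan2(b[1],b[0])),D,E,"gaps",(A-E)@n,(C-E)@n)
E
```

```text
[ 0.55287192 -0.13479785] [ 0.42374559 -0.14681286] 0.12968411268693805 carton ang 5.31598153911376 bar 4.283568658736305 [ 0.64238159 -0.16821734] [ 0.3545554  -0.18977609] gaps 0.04001186300299907 0.0376752109079996
```

Call:
play_rows --deltas '[-0.2,0,0,0,-0.25,0,0,0,-0.25,0,0,0,-0.25,0,0,0,-0.25,0,0,0,-0.2,0,0,0,-0.15,0,0,0,-0.1,0,0,0]'

```text
time: 11.5
tcp_pos: [0.472, 0.0221, 0.0252]
tool_rot: [0.676, 0.737, 0.0, -0.0]
wrist_force: [3.2, 31.7, 0.4]
grip_width: 0.998
```

Call:
play_rows --deltas '[-0.05,0,0,0,-0.05,0,0,0,-0.05,0,0,0,-0.05,0,0,0,-0.05,0,0,0,-0.05,0,0,0,0,0,0,0,0,0,0,0]'

```text
time: 12.3
tcp_pos: [0.4733, 0.0215, 0.0257]
tool_rot: [0.678, 0.735, 0.003, -0.002]
wrist_force: [5.2, 101.0, 1.5]
grip_width: 1.003
```

It is hard against the bar (101 N, below the 120 N limit), so I'll back off and go up.

Call:
play_rows --deltas '[0.2,0,0,0,0.3,0,0,0,0.5,0,0,0,0.5,0,0,0,0.5,0,0,0,0.5,0,0,0,0.5,0,0,0,0.5,0,0,0]'

```text
time: 13.1
tcp_pos: [0.4662, 0.0867, 0.0251]
tool_rot: [0.676, 0.737, 0.0, 0.0]
wrist_force: [0.2, 0.1, 0.1]
grip_width: 0.998
```

Call:
play_rows --deltas '[0.3,0,-0.8,0,0.3,0,-0.8,0,0.3,0,-0.8,0,0.3,0,-0.8,0,0.3,0,-0.8,0,0,0,-0.8,0,0,0,-0.8,0,0,0,-0.8,0]'

```text
time: 13.9
tcp_pos: [0.4635, 0.1162, 0.1538]
tool_rot: [0.676, 0.737, -0.0, -0.0]
wrist_force: [0.0, -0.6, 0.8]
grip_width: 0.995
```

```bash
python3 - <<'E'
from h import *
o=manip.get_obs();print(o["time"],o["tcp_pos"],o["wrist_force"])
im=manip.get_image("top");cv2.imwrite("pics/top3.png",im)
a=cv2.resize(im[190:310,270:420],None,fx=4,fy=4,interpolation=cv2.INTER_CUBIC)
s=manip.get_image("side");cv2.imwrite("pics/side3.png",s)
cv2.imwrite("pics/fin.png",np.vstack([a,cv2.resize(im[80:300,100:430],(600,400))])[:600] if 0 else a)
i0=cv2.imread("pics/top0.png");hs=lambda i:cv2.cvtColor(i,cv2.COLOR_BGR2HSV)
for nm,lo,hi in(("jar",(22,150,120),(35,255,255)),("tape",(105,120,60),(125,255,255))):
  for i in(i0,im):
    m=cv2.inRange(hs(i),lo,hi);m[:,:100]=0;k=cv2.findContours(m,0,1)[0];print(nm,cv2.minEnclosingCircle(max(k,key=cv2.contourArea)) if k else None)
print("stocked diff",np.abs(i0[115:175,310:385].astype(int)-im[115:175,310:385]).mean())
E
```

```text
13.9 [0.46345183 0.11619247 0.15378114] [ 0.04528622 -0.63141962  0.754162  ]
jar ((160.5, 188.0), 11.236202239990234)
jar ((160.5, 188.22727966308594), 11.15731430053711)
tape ((168.2058868408203, 247.9705810546875), 18.231828689575195)
tape ((168.15516662597656, 247.79310607910156), 18.24361228942871)
stocked diff 5.244222222222223
```

View pics/fin.png

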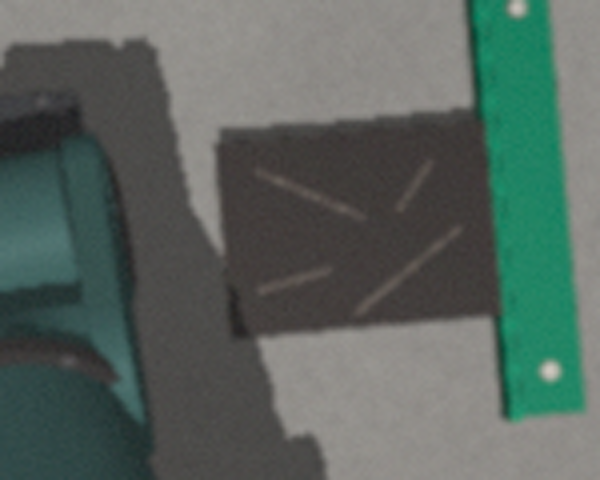

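The carton is flush and square along the bar (front edge from (484,120) to (497,315)), tile up, and the tool is clear. I'll hand in.

```bash
python3 - <<'E'
from h import *
a,b=cv2.imread("pics/top0.png").astype(int),cv2.imread("pics/top3.png").astype(int)
print("noise on blank bench",np.abs(a[100:130,250:310]-b[100:130,250:310]).mean())
f=lambda p:ray("top",(p[0]/4+269.6,p[1]/4+189.6),.06)[:2]
L,M=f((220,143)),f((235,335));w=L-M;bd=np.array([.9969,.0772]);n=np.array([-bd[1],bd[0]])
print("back-end angle",np.degrees(np.arctan2(w[1],w[0])),"back end dist to bar",((L+M)/2-[.366,-.188])@n,"along",((L+M)/2-[.366,-.188])@bd)
print(manip.sign_off())
E
```

```text
noise on blank bench 7.102777777777778
back-end angle 4.047225112469014 back end dist to bar 0.18029679295233908 along 0.12535039654637709
the job is handed in; nothing more can be done
None
```

The carton now lies tile face up with its short end flush against the green backstop, and the job is handed in after about 14 s of the 48 s. I tipped it over by pushing high on the tile face, then pushed its end along an arc and straight into the bar with the open fingers.

**Last checks before hand-in:**
- **Distance:** the carton's far end measured 180 mm from the bar face, so the gap is about 0 mm.
- **Squareness:** its end measured 4.0° against 4.3 to 4.5° for the bar, well inside the limit.
- **Jar and tape:** both are unmoved to within a fraction of a pixel.
- **Stocked carton:** its part of the picture differs from the start by no more than image noise.
- **Offcuts:** I did not re-measure these. The tool never went near them.
- **Gripper:** it was clear of everything at hand-in.

**What went less well:** my last small pushes pressed harder than planned, with the wrist force reading 101 N (limit 120 N), so I backed off at once. My gap estimate before that push was a few millimetres too large.

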